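# Fit the keyed drive flange on the grinder spindle

## Robot

A 6-joint arm with a two-finger parallel gripper is mounted at the origin on the work surface. World frame = base frame: x ahead of the robot, y to its left, z up, the work surface at z = 0. Lengths are in m, angles in rad, forces in N, time in s.
With the tool pointing down it reaches from about 0.35 to 0.775 m from the base axis. Payload 7.3 kg.
Tool frame: the origin (TCP) lies on the centre line of the jaws, within the pads' length; the fingertips stand 17 mm ahead of it and the grasp point (between the pads) lies 2 mm behind it; z points along the fingers, y is the direction in which the jaws open and shut (so a half turn about z gives the same grasp; the last joint's range is limited). The gripper opens to 92 mm and grips with 3 to 60 N. Pads are 19 mm wide; open, the fingers measure 130 mm over their backs; the gripper's body (75 mm by 190 mm) begins 47 mm behind the grasp point.
Start: joints at [-1.457, 0.342, 1.524, -0, 1.275, -0.146], TCP at [0.135, -0.507, 0.244] pointing down, gripper open.
Joint ranges: [-2.53, 2.53], [-0.77, 2.02], [0.04, 2.7], [-1, 4.14], [0.28, 2.66], [-3.11, 3.11]. Speed limits (rad/s): [2.57, 2.57, 3.14, 3.14, 3.14, 3.14].

## Interface

Orientations are given as a rotation vector (axis times angle).
In Python, from bench import robot gives the robot as it stands. The module is installed in compiled form; this text tells all that it offers.
- The arm moves only by the tool arm_command, never from a script. Its argument "motion" is a list of rows, each a list of 6 numbers: the shift along the tool's x, y, z in m, then the turn, a rotation vector about the tool's x, y, z in degrees. A call has 1 to 8 rows; each row shifts and turns the commanded pose from where the row before left it, along the tool's axes as they then stand; what a row does not reach is not made up. A row lasts 1/10 s, in which the tool goes at most 50 mm and 8.59 degrees, less where a joint would pass 70% of its speed; a pose out of reach is approached as far as the arm can. A call is refused whole if a number of a shift passes 0.05 or a number of a turn 8.59, either way. A call with a gripper value outside its range is refused whole. "gripper" is the closure in counts, from 0 (fully open) to 255 (shut), set as the call begins (left out, the last holds). The fingers move at their own pace and stop on an object; "newtons" is the grip in N (left out, the last holds). Time passes only in rows, so rows that do not move let the fingers close. It gives the time, the measured TCP pose, the force and the opening at its end, in the units of the state.
- robot.observe(): the state, without advancing time (a new reading comes with each control period).
- robot.snapshot(name): name is "scene" or "top"; returns a dict with "pixels" (400x640x3 uint8, blue, green, red), "depth" (400x640 float32, m along the optical axis (not along the pixel's ray), 0 where there is no reading), "camera_matrix" (3x3 intrinsics, pixels), "eye" and "orientation" of the camera in the world. Camera axes: x right, y down, z forward; pixel columns grow to the right and rows downward; lengths in m; the calibration is good to about 2 mm. A picture is of the moment at which its call begins.
- robot.finish_job(): hands the job in, once; it reports no verdict.
The state is a dict: "time_s": time; "qpos": joint angles; "joint_velocities": joint speeds; "effort": joint torques, N m; "tcp_pos": TCP position; "ee_rot": TCP orientation; "ft_force": force on the tool from outside, world axes, zero at the start; "moment": the same for the moment, N m; "width": opening from 0.0 (shut) to 1.0 (fully open).
Only numpy, scipy, OpenCV 4.12 (cv2) and the standard library are available. Lean on these libraries where they do the work, as an engineer would, in place of code of your own. Each camera call takes 0.05 s, during which the arm holds its last target. There are 200 camera calls.

## Task

Take the keyed flange off the pipe offcut and slip it, tabs down, over the grinder's upright spindle; turn it there under a light push until its two tabs drop into the slot of the drive collar and the flange lies fully home, flat on the collar, then let go of it. Stop turning as soon as they drop in and be gentle with the spindle: never press or wrench the flange on the machine with more than 40 N, and leave everything else on the bench where it is.

Things in the scene. Friction and masses are not known exactly. Their poses are not given: they have to be found in the camera images.
- flange_center (a point): all sizes in mm. Loose steel flange, 0.21 to 0.39 kg: disc 60 diameter, 8 thick, with a hub rising 28 above the disc (36 from the disc's underside to hub top). The hub is 44 across and has two upright flats, 36 apart, facing the flange's +y and -y: hold it there. Through bore 23. This point: on the axis, 18 above the underside, 18 below hub top; z up, x along the two tabs (see flange_tab)
- flange_tab (a point): end of one tab of the flange. Two tabs stand 8 down from the disc's underside on the flange's x axis, at +x (this one) and -x, each 6 wide (y) and reaching 13 to 20 from the axis; half a turn gives the same flange. This point: middle of the tab's lower end, 16.5 from the axis, 26 below flange_center
- pipe_stand: fixed pipe offcut on end, 54 outside, 46 inside, 30 high; origin at the centre of its foot. At the start the flange's disc rests on its rim, tabs down inside it, at any yaw
- gearhead: the grinder's gear head, fixed on the bench: block 110 (x) x 90 (y) x 52 high, with a level motor tube, 62 diameter, its top 63 above the bench, reaching 210 from the origin along its own +x. Origin on the bench under the vertical spindle axis, z up. From it rise the spindle's slotted drive collar (seat) and plain round shaft (shaft_top)
- seat (a point): spindle axis at the collar's top face, 72 above the bench; axes of the gear head. Collar: 48 diameter, with one straight slot 8 wide, 11 deep, right across its top through the axis, for both tabs. The slot's direction is not reported: anywhere within 0.7 rad either way of the gear head's x axis, to be seen or felt. Flange home: disc flat on the collar, flange_center 18 above here
- shaft_top (a point): top of the round spindle shaft, on its axis, 40 above seat; axes of the gear head, not turning. Shaft 20 diameter, the last 8 a taper to 11. With tabs on the collar's face the flange rides 8 above home. The spindle stays put while the tabs slide over the collar under a light push; turned on after the tabs drop in, it is carried along stiffly (about 0.8 N m)
- spacer: bystander: plain round steel spacer ring without tabs or hub, 60 outside, 24 bore, 12 high, lying on the bench (mm); origin under its centre
- angle_offcut: bystander: short offcut of steel angle, 60 x 40 x 40 (mm); origin under its centre
- jar: bystander: small capped glass jar, 54 diameter, 75 high (mm); origin under its centre
- wrench: bystander: steel open-ended wrench, 180 long (mm); origin under its centre
- hammer: bystander: hammer with a wooden handle, 260 long (mm); origin under its centre
- drink: bystander: drink bottle with a red cap, 64 diameter, 210 high, standing (mm); origin under its centre
- discs: bystander: small stack of dark grinding discs, 115 diameter, 16 high (mm); origin under its centre
There are look-alikes about, which are no part of the job. Leave any green or turquoise look-alike of the part that bears flange_center alone.

How it is judged:
On the way, in this order (a step that is already met when the one before it is completed fails the run):
1. the flange is slipped over the spindle shaft (horizontal distance between flange_center and seat below 0.004 m and z of flange_center in the frame of seat below 0.048 m).
2. the tabs have dropped into the slot and the flange is home on the collar (z of flange_center in the frame of seat below 0.0205 m and horizontal distance between flange_center and seat below 0.0025 m and angle between flange_center's own z axis and vertical below 0.07 rad), for 0.2 s.
At the end, for the whole second after the job is handed in: The flange is on the spindle with both tabs in the slot: its centre no more than 20.5 mm above the collar's top face (18 mm when home), within 2.5 mm of the spindle axis, tilted less than 0.07 rad, at rest and let go (all of step 2 and linear speed of flange below 0.01 m/s); the robot touches nothing.
It fails at once if the flange is pressed or wrenched on the machine with more than 40 N (contact force between flange and gearhead above 40 N).
It fails at once if a bystander is moved by more than 30 mm (distance of any of spacer, angle_offcut, jar, wrench, hammer, drink, discs from where it was at the start of the episode above 0.03 m).
It also fails if it takes over 72 s, if anything falls off the work surface, if the arm or the gripper's body presses on something with over 40 N, if the wrist force passes 120 N, or if a joint passes its speed limit or range.

## Working session

There is one attempt and no reset: what is moved stays moved. The work goes in short steps, Python scripts to look and compute and a tool call to move; the robot and the scene stay as the last step left them, time stands still between calls to the robot, and variables do not carry over. Pictures are saved under pics/ and viewed, on a budget of 10 in all, crops included, one or two more only if the job needs it, and the job is handed in when it is done.

Besides the shell and the picture viewer there is one more tool, called after "Emit:" as a command line: name --pt "numbers of a row" for each row, then --argument value for the rest. arm_command: Moves the arm, as the interface text tells. Its arguments: {"type":"object","properties":{"motion":{"type":"array","items":{"type":"array","items":{"type":"number"}}},"gripper":{"type":"number"},"newtons":{"type":"number"}},"required":["motion"]}

```bash
mkdir -p pics; cat > h.py <<'E'
import numpy as np,cv2
from bench import robot
from scipy.spatial.transform import Rotation as R
def snap(n,f=None):
    s=robot.snapshot(n)
    if f: cv2.imwrite('pics/'+f,s['pixels'])
    o=np.array(s['orientation'],float)
    M=o if o.shape==(3,3) else (R.from_rotvec(o).as_matrix() if o.size==3 else None)
    K=np.array(s['camera_matrix']);d=s['depth']
    v,u=np.mgrid[:d.shape[0],:d.shape[1]]
    P=np.stack([(u-K[0,2])*d/K[0,0],(v-K[1,2])*d/K[1,1],d],-1)@M.T+np.array(s['eye'])
    P[d==0]=np.nan
    return s,P
E
python3 - <<'E'
from h import *
s=robot.snapshot('top');print(s['eye'],s['orientation'],s['camera_matrix'])
cv2.imwrite('pics/top.png',s['pixels'])
s=robot.snapshot('scene');print(s['eye'],s['orientation'],s['camera_matrix'])
cv2.imwrite('pics/scene.png',s['pixels'])
print(robot.observe())
E
```

```text
[ 0.3653771  -0.01535301  1.45310598] [-2.14981135  2.15409627 -0.13542834] [[491.70643092   0.         320.75203589]
 [  0.         491.70643092 201.73059575]
 [  0.           0.           1.        ]]
[1.36983726 0.46336069 0.86320957] [-1.24084635 -2.1582863   1.04055297] [[458.84199715   0.         312.79458046]
 [  0.         458.84199715 202.6396174 ]
 [  0.           0.           1.        ]]
{'time_s': 0.1, 'qpos': array([-1.45697066e+00,  3.42650518e-01,  1.52487355e+00,  1.94999578e-05,
        1.27538804e+00, -1.46010712e-01]), 'joint_velocities': array([-6.62780412e-04, -1.89186702e-03, -2.41944907e-03, -2.99970350e-04,
        4.05785252e-05,  3.19542975e-04]), 'effort': array([ 9.60224606e-04, -4.32003200e+01, -2.44694102e+01,  7.17705977e-02,
        5.26014436e-02, -4.18698096e-05]), 'tcp_pos': array([ 0.13486977, -0.50705553,  0.24313248]), 'ee_rot': array([-3.11381016e+00, -4.06823091e-01, -6.26194754e-05]), 'ft_force': array([-0.75333642, -0.02313022,  0.16938866]), 'moment': array([-0.00235951, -0.02871065,  0.03066063]), 'width': 1.0017797302859455}
```

View pics/top.png

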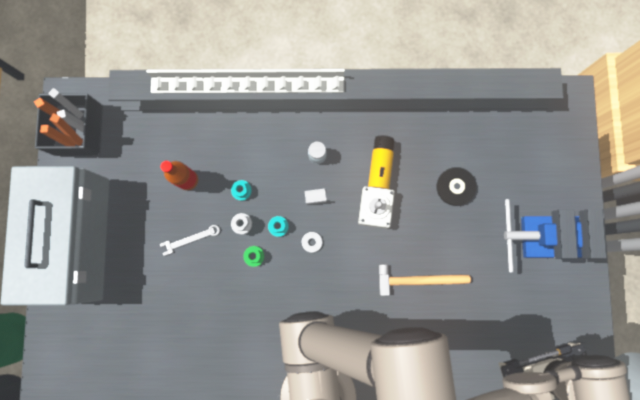

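View pics/scene.png

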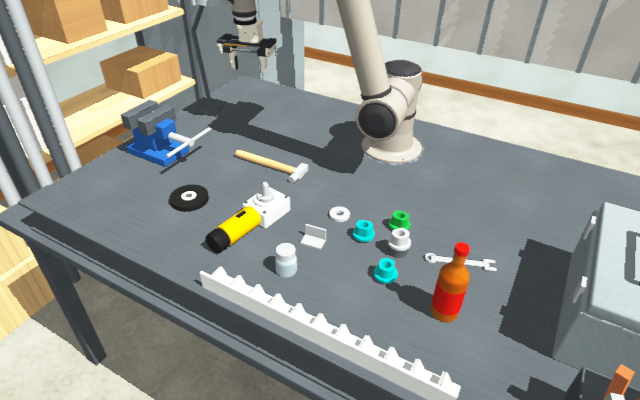

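The grey flange stands on the pipe at top (241,223) and scene (399,240). The gearhead spindle is at top (377,206) and scene (266,190). The turquoise and green ones are decoys.

```bash
python3 - <<'E'
from h import *
s,P=snap('top');s2,P2=snap('scene')
c=lambda im,u,v,r:cv2.resize(im[v-r:v+r,u-r:u+r],(390,295) if 0 else (295,295),interpolation=cv2.INTER_CUBIC)
A=s['pixels'];B=s2['pixels']
cv2.imwrite('pics/c.png',np.vstack([np.hstack([c(A,241,223,20),c(A,377,206,22)]),np.hstack([c(B,399,240,26),c(B,266,200,32)])]))
def hist(P,cu,cv,r):
    q=P[cv-r:cv+r,cu-r:cu+r].reshape(-1,3);return q[~np.isnan(q[:,0])]
for n,Q,f,g in(('top',P,(241,223),(377,206)),('scene',P2,(399,240),(266,195))):
    q=hist(Q,*f,18)
    for lo,hi in((.058,.075),(.034,.041)):
        m=q[(q[:,2]>lo)&(q[:,2]<hi)]
        if len(m)>3:print(n,'fl',lo,len(m),m.mean(0),m.min(0),m.max(0),cv2.minEnclosingCircle(m[:,:2].astype('f4')))
    q=hist(Q,*g,28)
    for lo,hi in((.085,.125),(.067,.076),(.047,.056)):
        m=q[(q[:,2]>lo)&(q[:,2]<hi)]
        if len(m)>3:print(n,'gh',lo,len(m),m.mean(0),m.min(0),m.max(0),cv2.minAreaRect(m[:,:2].astype('f4')))
E
```

```text
top fl 0.058 125 [0.48907417 0.22170863 0.06512843] [0.46726937 0.20094954 0.05856499] [0.51010292 0.24218647 0.07198827] ((0.489169716835022, 0.22189489006996155), 0.02210363931953907)
top fl 0.034 113 [0.48499677 0.21472678 0.03734621] [0.46039944 0.19211387 0.03442971] [0.51858174 0.25086546 0.04099865] ((0.48915600776672363, 0.22146087884902954), 0.029932862147688866)
top gh 0.085 44 [ 0.53525431 -0.16718393  0.10596754] [ 0.52691546 -0.17604747  0.08595609] [ 0.54452202 -0.15913263  0.11608523] ((0.5355091094970703, -0.16760294139385223), (0.017283037304878235, 0.017169145867228508), 85.21753692626953)
top gh 0.067 135 [ 0.53797487 -0.16825441  0.07121425] [ 0.51366659 -0.19147268  0.06701909] [ 0.6028856  -0.14563378  0.07591888] ((0.5550064444541931, -0.1747235655784607), (0.0464506521821022, 0.08522246032953262), 70.79971313476562)
top gh 0.047 672 [ 0.54277255 -0.16807942  0.05156284] [ 0.4788317  -0.21788206  0.04708874] [ 0.61822091 -0.11856133  0.05599291] ((0.5515413284301758, -0.17028596997261047), (0.08913826942443848, 0.14069931209087372), 82.1053695678711)
scene fl 0
[... 390 characters left out ...]
.54103066 -0.16649734  0.10074452] [ 0.52909806 -0.17889103  0.08510814] [ 0.54782093 -0.15724078  0.11446416] ((0.5401925444602966, -0.16839009523391724), (0.017082301899790764, 0.020164838060736656), 24.949918746948242)
scene gh 0.067 126 [ 0.55029936 -0.16754233  0.07186611] [ 0.51171734 -0.1934278   0.06707831] [ 0.6496363 -0.1454547  0.0759021] ((0.5805249810218811, -0.1686946600675583), (0.1376667320728302, 0.047859083861112595), 1.2450435161590576)
scene gh 0.047 426 [ 0.56211485 -0.15739604  0.05208501] [ 0.48019508 -0.21856722  0.04700498] [ 0.65083626 -0.11763592  0.05594577] ((0.5662047266960144, -0.17261147499084473), (0.09175039082765579, 0.16635940968990326), 81.98177337646484)
```

View pics/c.png

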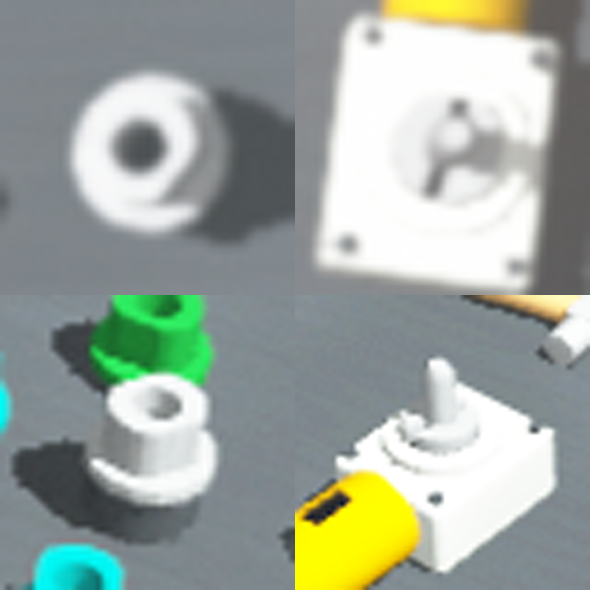

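The top crop shows the collar slot as dark ends at (458,107) and (432,185), so it lies at about -0.3 rad in the world. The flange hub's flat faces lower right. Next I'll fit the yaw angles.

```bash
python3 - <<'E'
from h import *
s,P=snap('top');s2,P2=snap('scene')
for Q,(u,v) in((P,(241,223)),(P2,(399,240))):
    q=Q[v-22:v+22,u-22:u+22].reshape(-1,3);q=q[(q[:,2]>.062)&(q[:,2]<.07)]
    a=np.radians(np.arange(-90,90,10));w=[np.ptp(q[:,:2]@[np.cos(t),np.sin(t)])*1e3 for t in a]
    print(len(q),[(int(np.degrees(t).round()),round(x,1)) for t,x in zip(a,w)])
# project: slot & flange via upscaled subpixel; spindle axis
K=s['camera_matrix'];M=R.from_rotvec(s['orientation']).as_matrix();e=np.array(s['eye'])
def ray(u,v,z):
    d=M@[(u-K[0,2])/K[0,0],(v-K[1,2])/K[1,1],1];return e+d*(z-e[2])/d[2]
f=lambda x,y,cx,cy,r:((x*2*r/295)+cx-r-.5,(y*2*r/295)+cy-r-.5)
for x,y in((458-295,107),(432-295,185)):print('slot',ray(*f(x,y,377,206,22),.072))
print('shaft',ray(*f(456-295,135,377,206,22),.112))
print('bore',ray(*f(139,146,241,223,20),.066))
q=P[206-28:234,377-28:405].reshape(-1,3)
m=q[(q[:,2]>.048)&(q[:,2]<.0545)&(q[:,0]<.585)]
print('rect',cv2.minAreaRect(m[:,:2].astype('f4')))
for n,Q,c in(('t',P,(377,206)),('s',P2,(266,185))):
    q=Q[c[1]-28:c[1]+28,c[0]-28:c[0]+28].reshape(-1,3)
    print(n,q[q[:,2]>.100].round(4)[:12].tolist())
o=robot.observe();print(R.from_rotvec(o['ee_rot']).as_matrix().round(3))
E
```

```text
95 [(-90, np.float64(43.1)), (-80, np.float64(43.4)), (-70, np.float64(43.3)), (-60, np.float64(43.1)), (-50, np.float64(43.8)), (-40, np.float64(43.2)), (-30, np.float64(42.5)), (-20, np.float64(43.0)), (-10, np.float64(42.2)), (0, np.float64(40.3)), (10, np.float64(40.7)), (20, np.float64(40.1)), (30, np.float64(39.5)), (40, np.float64(38.0)), (50, np.float64(35.7)), (60, np.float64(36.4)), (70, np.float64(38.9)), (80, np.float64(41.6))]
134 [(-90, np.float64(42.0)), (-80, np.float64(42.4)), (-70, np.float64(41.6)), (-60, np.float64(43.1)), (-50, np.float64(44.2)), (-40, np.float64(44.8)), (-30, np.float64(45.2)), (-20, np.float64(46.6)), (-10, np.float64(46.6)), (0, np.float64(46.3)), (10, np.float64(45.0)), (20, np.float64(43.2)), (30, np.float64(40.9)), (40, np.float64(40.1)), (50, np.float64(39.4)), (60, np.float64(39.3)), (70, np.float64(39.9)), (80, np.float64(40.7))]
slot [ 0.55237108 -0.17372696  0.072     ]
slot [ 0.51923929 -0.16221625  0.072     ]
shaft [ 0.53537681 -0.16812382  0.112     ]
bore [0.48883861 0.22141666 0.066     ]
rect ((0.5341010689735413, -0.16799239814281464), (0.09010705351829529, 0.1054731011390686), 84.05186462402344)
t [[0.544, -0.1624, 0.1023], [0.5436, -0.1648, 0.1054], [0.5434, -0.1675, 0.1064], [0.543, -0.1699, 0.1097], [0.5431, -0.1727, 0.109], [0.5411, -0.1623, 0.1028], [0.5406, -0.1646, 0.1068], [0.5398, -0.1667, 0.1126], [0.5394, -0.1691, 0.1157], [0.5401, -0.1725, 0.1101], [0.5405, -0.1756, 0.1071], [0.5379, -0.1591, 0.1064]]
s [[0.5383, -0.1733, 0.1145], [0.5347, -0.1725, 0.1125], [0.5327, -0.1706, 0.112], [0.534, -0.1661, 0.1144], [0.5359, -0.1789, 0.1075], [0.5453, -0.1682, 0.1173], [0.5386, -0.1698, 0.1125], [0.5382, -0.1667, 0.1134], [0.5405, -0.1615, 0.1167], [0.5297, -0.1662, 0.1083], [0.5439, -0.173, 0.1112], [0.5435, -0.1698, 0.1122]]
[[ 0.966  0.257 -0.   ]
 [ 0.257 -0.966  0.   ]
 [ 0.    -0.    -1.   ]]
```

```bash
cat >> h.py <<'E'
def plan(wps,ns,yaw):
    "rows to world waypoints; yaw = final world heading of tool y, deg"
    o=robot.observe();M=R.from_rotvec(o['ee_rot']).as_matrix();p=np.array(o['tcp_pos'])
    y0=np.degrees(np.arctan2(M[1,1],M[0,1]));dy=(yaw-y0)
    N=sum(ns);st=dy/N;a=y0
    print('from',p.round(4),round(y0,2),'tilt',M[:,2].round(4),'dyaw/row',st)
    for w,n in zip(wps,ns):
        for i in range(n):
            t=np.radians(a);Y=np.array([np.cos(t),np.sin(t),0]);Z=np.array([0,0,-1.]);X=np.cross(Y,Z)
            d=(np.array(w)-p)/n
            print([round(float(v),4) for v in (d@X,d@Y,d@Z)]+[0,0,round(-st,2)],end=',\n');a+=st
        p=np.array(w)
E
python3 -c "
from h import *
plan([(.44,-.10,.22),(.489,.2215,.15)],[11,8],55)"
```

```text
from [ 0.1349 -0.5073  0.2435] -75.12 tilt [-1.e-04  5.e-04 -1.e+00] dyaw/row 6.848204540958261
[0.0363, -0.0287, 0.0021, 0, 0, np.float64(-6.85)],
[0.0395, -0.0241, 0.0021, 0, 0, np.float64(-6.85)],
[0.0421, -0.0192, 0.0021, 0, 0, np.float64(-6.85)],
[0.0441, -0.0141, 0.0021, 0, 0, np.float64(-6.85)],
[0.0454, -0.0087, 0.0021, 0, 0, np.float64(-6.85)],
[0.0461, -0.0033, 0.0021, 0, 0, np.float64(-6.85)],
[0.0462, 0.0023, 0.0021, 0, 0, np.float64(-6.85)],
[0.0456, 0.0078, 0.0021, 0, 0, np.float64(-6.85)],
[0.0444, 0.0131, 0.0021, 0, 0, np.float64(-6.85)],
[0.0425, 0.0183, 0.0021, 0, 0, np.float64(-6.85)],
[0.04, 0.0233, 0.0021, 0, 0, np.float64(-6.85)],
[0.0402, 0.0063, 0.0088, 0, 0, np.float64(-6.85)],
[0.0391, 0.011, 0.0088, 0, 0, np.float64(-6.85)],
[0.0375, 0.0156, 0.0088, 0, 0, np.float64(-6.85)],
[0.0354, 0.02, 0.0088, 0, 0, np.float64(-6.85)],
[0.0328, 0.0241, 0.0088, 0, 0, np.float64(-6.85)],
[0.0297, 0.0278, 0.0088, 0, 0, np.float64(-6.85)],
[0.0261, 0.0311, 0.0088, 0, 0, np.float64(-6.85)],
[0.0222, 0.034, 0.0088, 0, 0, np.float64(-6.85)],
```

Emit:
arm_command --pt "0.036 -0.029 0.002 0 0 -6.85" --pt "0.0395 -0.024 0.002 0 0 -6.85" --pt "0.042 -0.019 0.002 0 0 -6.85" --pt "0.044 -0.014 0.002 0 0 -6.85" --pt "0.0455 -0.0085 0.002 0 0 -6.85" --pt "0.046 -0.0035 0.002 0 0 -6.85" --pt "0.046 0.0025 0.002 0 0 -6.85" --pt "0.0455 0.008 0.002 0 0 -6.85" --gripper 75 --newtons 20

```text
time_s: 1.1
tcp_pos: [0.3575, -0.2104, 0.2279]
ee_rot: [2.574, 1.8, 0.0]
ft_force: [0.1, -1.2, -0.1]
width: 0.709
```

Emit:
arm_command --pt "0.0445 0.013 0.002 0 0 -6.85" --pt "0.0425 0.0185 0.002 0 0 -6.85" --pt "0.04 0.0235 0.002 0 0 -6.85" --pt "0.04 0.0065 0.009 0 0 -6.85" --pt "0.039 0.011 0.009 0 0 -6.85" --pt "0.0375 0.0155 0.009 0 0 -6.85" --pt "0.0355 0.02 0.009 0 0 -6.85" --pt "0.033 0.024 0.009 0 0 -6.85"

```text
time_s: 1.9
tcp_pos: [0.4707, 0.1019, 0.1764]
ee_rot: [1.456, 2.783, 0.0]
ft_force: [0.5, -0.1, -0.2]
width: 0.707
```

Emit:
arm_command --pt "0.0295 0.028 0.009 0 0 -6.85" --pt "0.026 0.031 0.009 0 0 -6.85" --pt "0.022 0.034 0.009 0 0 -6.85" --pt "0 0 0 0 0 0" --pt "0 0 0 0 0 0"

```text
time_s: 2.4
tcp_pos: [0.489, 0.2209, 0.1492]
ee_rot: [-0.942, -2.996, 0.002]
ft_force: [-0.2, -1.0, 0.6]
width: 0.709
```

```bash
python3 -c "
from h import *
plan([(.489,.2215,.070),(.489,.2215,.059)],[3,2],55)
s,P=snap('scene');cv2.imwrite('pics/g1.png',cv2.resize(s['pixels'][130:290,300:500],(800,640))[:600])
print(robot.observe()['width'],robot.observe()['ft_force'])"
```

```text
from [0.489  0.2209 0.1492] 55.11 tilt [-1.e-03 -7.e-04 -1.e+00] dyaw/row -0.021121862341341568
[0.0001, 0.0002, 0.0264, 0, 0, np.float64(0.02)],
[0.0001, 0.0002, 0.0264, 0, 0, np.float64(0.02)],
[0.0001, 0.0002, 0.0264, 0, 0, np.float64(0.02)],
[0.0, 0.0, 0.0055, 0, 0, np.float64(0.02)],
[0.0, 0.0, 0.0055, 0, 0, np.float64(0.02)],
0.7031152967674917 [ 0.42196193  0.43425383 -0.0825292 ]
```

View pics/g1.png

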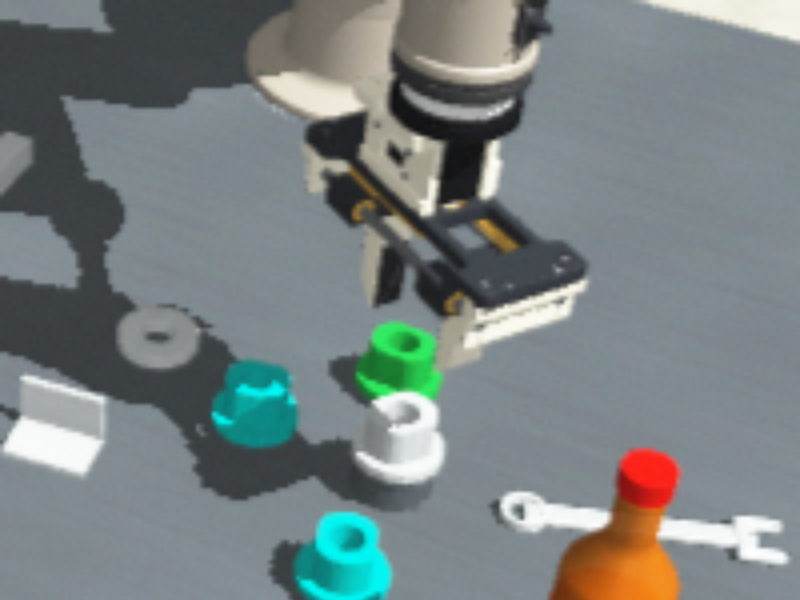

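The gripper hangs over the grey flange at (400,440), and the jaws are clear of the neighbours. I'll descend and close.

Emit:
arm_command --pt "0 0 0.027 0 0 0" --pt "0 0 0.027 0 0 0" --pt "0 0 0.025 0 0 0" --pt "0 0 0.0055 0 0 0" --pt "0 0 0.0055 0 0 0" --pt "0 0 0 0 0 0"

```text
time_s: 3.05
tcp_pos: [0.4899, 0.2198, 0.0602]
ee_rot: [0.945, 2.995, 0.0]
ft_force: [0.8, -0.9, 0.9]
width: 0.709
```

Emit:
arm_command --pt "0 0 0 0 0 0" --pt "0 0 0 0 0 0" --pt "0 0 0 0 0 0" --pt "0 0 0 0 0 0" --pt "0 0 0 0 0 0" --pt "0 0 0 0 0 0" --pt "0 0 0 0 0 0" --pt "0 0 0 0 0 0" --gripper 255 --newtons 25

```text
time_s: 3.85
tcp_pos: [0.4896, 0.2205, 0.0601]
ee_rot: [0.943, 2.996, 0.001]
ft_force: [-1.5, 0.2, 5.8]
width: 0.393
```

Emit:
arm_command --pt "0 0 -0.01 0 0 0" --pt "0 0 -0.025 0 0 0" --pt "0 0 -0.04 0 0 0" --pt "0 0 -0.04 0 0 0" --pt "0 0 -0.01 0 0 0" --pt "0 0 0 0 0 0"

```text
time_s: 4.45
tcp_pos: [0.4898, 0.2205, 0.1858]
ee_rot: [0.943, 2.994, 0.002]
ft_force: [-0.4, -0.0, -3.5]
width: 0.389
```

```bash
python3 -c "
from h import *
plan([(.52,-.10,.185),(.5356,-.1680,.185)],[10,4],59)
s,P=snap('scene','g2.png');print(robot.observe()['width'],robot.observe()['ft_force'])"
```

```text
from [0.4898 0.2205 0.1858] 55.03 tilt [ 2.6e-03  6.0e-04 -1.0e+00] dyaw/row 0.2832725391897582
[-0.0208, -0.0245, 0.0001, 0, 0, np.float64(-0.28)],
[-0.0207, -0.0246, 0.0001, 0, 0, np.float64(-0.28)],
[-0.0206, -0.0247, 0.0001, 0, 0, np.float64(-0.28)],
[-0.0205, -0.0248, 0.0001, 0, 0, np.float64(-0.28)],
[-0.0203, -0.0249, 0.0001, 0, 0, np.float64(-0.28)],
[-0.0202, -0.025, 0.0001, 0, 0, np.float64(-0.28)],
[-0.0201, -0.0251, 0.0001, 0, 0, np.float64(-0.28)],
[-0.02, -0.0252, 0.0001, 0, 0, np.float64(-0.28)],
[-0.0199, -0.0253, 0.0001, 0, 0, np.float64(-0.28)],
[-0.0197, -0.0254, 0.0001, 0, 0, np.float64(-0.28)],
[-0.0123, -0.0123, 0.0, 0, 0, np.float64(-0.28)],
[-0.0123, -0.0124, 0.0, 0, 0, np.float64(-0.28)],
[-0.0122, -0.0124, 0.0, 0, 0, np.float64(-0.28)],
[-0.0122, -0.0125, 0.0, 0, 0, np.float64(-0.28)],
0.3947026081418404 [-1.39510802 -0.41474751 -4.12856521]
```

Emit:
arm_command --pt "-0.021 -0.0245 0 0 0 -0.28" --pt "-0.0205 -0.0245 0 0 0 -0.28" --pt "-0.0205 -0.0245 0 0 0 -0.28" --pt "-0.0205 -0.025 0 0 0 -0.28" --pt "-0.0205 -0.025 0 0 0 -0.28" --pt "-0.02 -0.025 0 0 0 -0.28" --pt "-0.02 -0.025 0 0 0 -0.28" --pt "-0.02 -0.025 0 0 0 -0.28"

```text
time_s: 5.3
tcp_pos: [0.5121, -0.0364, 0.1819]
ee_rot: [-0.883, -3.009, 0.001]
ft_force: [0.3, -0.2, -4.0]
width: 0.389
```

Emit:
arm_command --pt "-0.02 -0.0255 0 0 0 -0.28" --pt "-0.0195 -0.0255 0 0 0 -0.28" --pt "-0.0125 -0.0125 0 0 0 -0.28" --pt "-0.012 -0.012 0 0 0 -0.28" --pt "-0.012 -0.0125 0 0 0 -0.28" --pt "-0.012 -0.0125 0 0 0 -0.28" --pt "0 0 0 0 0 0" --pt "0 0 0 0 0 0"

```text
time_s: 6.1
tcp_pos: [0.5335, -0.1667, 0.1824]
ee_rot: [-0.841, -3.022, -0.002]
ft_force: [0.9, 1.1, -3.6]
width: 0.39
```

```bash
python3 -c "
from h import *
plan([(.5356,-.1680,.165)],[1],59)
s,P=snap('scene');cv2.imwrite('pics/g3.png',cv2.resize(s['pixels'][125:245,200:340],(700,600),interpolation=cv2.INTER_CUBIC))
o=robot.observe();z=o['tcp_pos'][2]-.012
q=P[125:245,200:340].reshape(-1,3)
d=q[(q[:,2]>z-.022)&(q[:,2]<z-.008)]
d=d[np.hypot(*(d[:,:2]-o['tcp_pos'][:2]).T)<.045]
print(len(d),d.mean(0),d.min(0),d.max(0))
# fit visible disc rim radius 30
from scipy.optimize import least_squares
r=d[(d[:,2]<z-.0115)&(d[:,2]>z-.0175)]
f=least_squares(lambda c:np.hypot(r[:,0]-c[0],r[:,1]-c[1])-.030,o['tcp_pos'][:2],loss='soft_l1',f_scale=.001);print(len(r),f.x,np.abs(f.fun).mean())
sh=q[(q[:,2]>.085)&(q[:,2]<.105)];sh=sh[np.hypot(sh[:,0]-.5356,sh[:,1]+.168)<.02]
f=least_squares(lambda c:np.hypot(sh[:,0]-c[0],sh[:,1]-c[1])-.010,[.5356,-.168],loss='soft_l1',f_scale=.001);print('shaft',len(sh),f.x,np.abs(f.fun).mean())
"
```

```text
from [ 0.5335 -0.1667  0.1824] 58.9 tilt [-0.004   0.0022 -1.    ] dyaw/row 0.0984927635984505
[-0.0025, -0.0, 0.0174, 0, 0, np.float64(-0.1)],
122 [ 0.54665132 -0.1581815   0.15912734] [ 0.50775089 -0.19586353  0.15261958] [ 0.5639228  -0.13542288  0.16290897]
52 [ 0.53204405 -0.16795058] 0.0025311098770529963
shaft 43 [ 0.53609984 -0.17088967] 0.00112036857303449
```

View pics/g3.png

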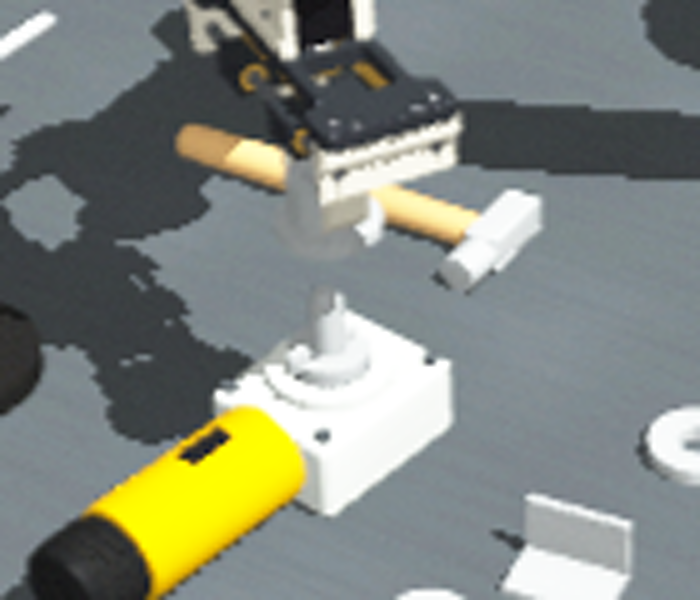

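The flange is held level above the spindle, with the disc at (330,225) and the shaft tip at (325,290). It needs about +3 mm in x and -2 mm in y. I'll correct that and go down to just above the tip.

Emit:
arm_command --pt "-0.002 0 0.005 0 0 0" --pt "-0.002 0 0.01 0 0 0" --pt "0 0 0.012 0 0 0" --pt "0 0 0.008 0 0 0" --pt "0 0 0 0 0 0" --pt "0 0 0 0 0 0" --pt "0 0 0 0 0 0"

```text
time_s: 6.85
tcp_pos: [0.5383, -0.1694, 0.1501]
ee_rot: [0.84, 3.026, -0.0]
ft_force: [-0.0, 0.9, -2.9]
width: 0.393
```

Emit:
arm_command --pt "0 0 0.002 0 0 0" --pt "0 0 0.002 0 0 0" --pt "0 0 0.002 0 0 0" --pt "0 0 0.002 0 0 0" --pt "0 0 0 0 0 0"

```text
time_s: 7.35
tcp_pos: [0.5378, -0.1692, 0.1413]
ee_rot: [-0.841, -3.026, -0.0]
ft_force: [-0.0, -0.2, -3.8]
width: 0.391
```

Emit:
arm_command --pt "0 0 0.0015 0 0 0" --pt "0 0 0.0015 0 0 0" --pt "0 0 0.0015 0 0 0" --pt "0 0 0 0 0 0"

```text
time_s: 7.75
tcp_pos: [0.5379, -0.1692, 0.1369]
ee_rot: [-0.841, -3.027, -0.0]
ft_force: [-1.2, 0.2, -4.3]
width: 0.388
```

Emit:
arm_command --pt "0 0 0.0015 0 0 0" --pt "0 0 0.0015 0 0 0" --pt "0 0 0.001 0 0 0" --pt "0 0 0 0 0 0"

```text
time_s: 8.15
tcp_pos: [0.5379, -0.1693, 0.133]
ee_rot: [-0.841, -3.027, 0.0]
ft_force: [0.3, 0.8, -3.2]
width: 0.389
```

Emit:
arm_command --pt "0 0 0.002 0 0 0" --pt "0 0 0.002 0 0 0" --pt "0 0 0.002 0 0 0" --pt "0 0 0.002 0 0 0" --pt "0 0 0 0 0 0"

```text
time_s: 8.65
tcp_pos: [0.5378, -0.1692, 0.1248]
ee_rot: [-0.841, -3.026, -0.0]
ft_force: [-0.7, 1.4, -3.2]
width: 0.395
```

Emit:
arm_command --pt "0 0 0.002 0 0 0" --pt "0 0 0.002 0 0 0" --pt "0 0 0.002 0 0 0" --pt "0 0 0.002 0 0 0" --pt "0 0 0.002 0 0 0" --pt "0 0 0 0 0 0"

```text
time_s: 9.25
tcp_pos: [0.5379, -0.1692, 0.1149]
ee_rot: [-0.841, -3.027, 0.0]
ft_force: [-0.4, 0.2, -3.3]
width: 0.387
```

Emit:
arm_command --pt "0 0 0.001 0 0 0" --pt "0 0 0.001 0 0 0" --pt "0 0 0.001 0 0 0" --pt "0 0 0 0 0 0"

```text
time_s: 9.65
tcp_pos: [0.538, -0.1693, 0.1121]
ee_rot: [-0.841, -3.027, 0.0]
ft_force: [0.5, 0.8, -2.6]
width: 0.39
```

Emit:
arm_command --pt "0 0 0.0005 0 0 0" --pt "0 0 0.0005 0 0 0" --pt "0 0 0 0 0 0"

```text
time_s: 9.95
tcp_pos: [0.538, -0.1693, 0.1111]
ee_rot: [0.841, 3.027, -0.0]
ft_force: [0.2, 0.1, -2.5]
width: 0.394
```

Emit:
arm_command --pt "0 0 0.0005 0 0 0" --pt "0 0 0.0005 0 0 0" --pt "0 0 0 0 0 0"

```text
time_s: 10.25
tcp_pos: [0.538, -0.1693, 0.1102]
ee_rot: [0.841, 3.027, -0.0]
ft_force: [0.4, 0.6, -3.5]
width: 0.396
```

Emit:
arm_command --pt "0 0 0.0005 0 0 0" --pt "0 0 0.0003 0 0 0" --pt "0 0 0 0 0 0"

```text
time_s: 10.55
tcp_pos: [0.5381, -0.1693, 0.11]
ee_rot: [0.841, 3.026, -0.0]
ft_force: [-2.1, 1.7, 3.5]
width: 0.39
```

Emit:
arm_command --pt "0 0 0.0005 0 0 0" --pt "0 0 0.0003 0 0 0" --pt "0 0 0 0 0 0"

```text
time_s: 10.85
tcp_pos: [0.5382, -0.1694, 0.1098]
ee_rot: [0.84, 3.026, -0.001]
ft_force: [-3.2, 0.6, 8.9]
width: 0.392
```

The tabs touch the collar at the expected height with a light push of about 12 N. I'll turn in small steps.

Emit:
arm_command --pt "0 0 0 0 0 -1.5" --pt "0 0 0 0 0 -1.5" --pt "0 0 0 0 0 -1.5" --pt "0 0 0 0 0 0"

```text
time_s: 11.25
tcp_pos: [0.5382, -0.1693, 0.1097]
ee_rot: [0.72, 3.057, -0.0]
ft_force: [-3.2, 1.6, 9.1]
width: 0.392
```

Emit:
arm_command --pt "0 0 0 0 0 -1.5" --pt "0 0 0 0 0 -1.5" --pt "0 0 0 0 0 0"

```text
time_s: 11.55
tcp_pos: [0.5382, -0.1692, 0.1095]
ee_rot: [0.64, 3.075, 0.0]
ft_force: [-2.2, 2.0, 6.6]
width: 0.391
```

Emit:
arm_command --pt "0 0 0 0 0 -1.2" --pt "0 0 0 0 0 -1.2" --pt "0 0 0 0 0 0"

```text
time_s: 11.85
tcp_pos: [0.5382, -0.1691, 0.1094]
ee_rot: [0.576, 3.088, 0.0]
ft_force: [-2.1, 1.7, 5.5]
width: 0.396
```

Emit:
arm_command --pt "0 0 0 0 0 -1.2" --pt "0 0 0 0 0 0"

```text
time_s: 12.05
tcp_pos: [0.5382, -0.1691, 0.1093]
ee_rot: [0.543, 3.094, 0.0]
ft_force: [-1.9, 1.9, 5.5]
width: 0.393
```

Emit:
arm_command --pt "0 0 0.0006 0 0 -1" --pt "0 0 0 0 0 -1" --pt "0 0 0 0 0 0"

```text
time_s: 12.35
tcp_pos: [0.538, -0.1694, 0.1075]
ee_rot: [-0.489, -3.103, 0.0]
ft_force: [0.1, -0.5, -2.7]
width: 0.392
```

Emit:
arm_command --pt "0 0 0 0 0 -1" --pt "0 0 0 0 0 -0.5" --pt "0 0 0 0 0 0"

```text
time_s: 12.65
tcp_pos: [0.538, -0.1693, 0.1078]
ee_rot: [-0.449, -3.109, -0.0]
ft_force: [-0.4, -0.2, -2.3]
width: 0.386
```

The force fell to bare weight and z sank below the contact height, so the tabs are in the slot. I'll stop turning and lower it.

Emit:
arm_command --pt "0 0 0.001 0 0 0" --pt "0 0 0.001 0 0 0" --pt "0 0 0 0 0 0"

```text
time_s: 12.95
tcp_pos: [0.538, -0.1692, 0.1058]
ee_rot: [-0.449, -3.109, -0.0]
ft_force: [-0.2, 1.0, -3.9]
width: 0.395
```

Emit:
arm_command --pt "0 0 0.001 0 0 0" --pt "0 0 0.001 0 0 0" --pt "0 0 0 0 0 0"

```text
time_s: 13.25
tcp_pos: [0.5379, -0.1693, 0.1038]
ee_rot: [-0.449, -3.109, 0.0]
ft_force: [-0.8, 0.2, -3.7]
width: 0.392
```

```bash
python3 -c "
from h import *
o=robot.observe();print(o['tcp_pos'],o['ft_force'],o['moment'])"
```

```text
[ 0.53794478 -0.16928519  0.10384177] [-0.81510514  0.2228728  -3.6597876 ] [ 0.0315178  -0.15957726  0.02949927]
```

Free descent. Home is at TCP z of about 0.102.

Emit:
arm_command --pt "0 0 0.001 0 0 0" --pt "0 0 0.0005 0 0 0" --pt "0 0 0 0 0 0"

```text
time_s: 13.55
tcp_pos: [0.538, -0.1693, 0.1024]
ee_rot: [-0.449, -3.109, 0.0]
ft_force: [-0.9, -0.7, -3.4]
width: 0.392
```

Emit:
arm_command --pt "0 0 0.0005 0 0 0" --pt "0 0 0.0003 0 0 0" --pt "0 0 0 0 0 0"

```text
time_s: 13.85
tcp_pos: [0.5381, -0.1693, 0.1021]
ee_rot: [0.449, 3.109, -0.0]
ft_force: [-1.9, 0.1, 0.7]
width: 0.393
```

It is seated at 0.102. Release and retreat.

Emit:
arm_command --pt "0 0 0 0 0 0" --pt "0 0 0 0 0 0" --pt "0 0 0 0 0 0" --pt "0 0 0 0 0 0" --pt "0 0 0 0 0 0" --pt "0 0 0 0 0 0" --gripper 75

```text
time_s: 14.45
tcp_pos: [0.5381, -0.1693, 0.1017]
ee_rot: [0.449, 3.109, -0.0]
ft_force: [0.2, -0.6, 0.6]
width: 0.707
```

Emit:
arm_command --pt "0 0 -0.01 0 0 0" --pt "0 0 -0.03 0 0 0" --pt "0 0 -0.04 0 0 0" --pt "0 0 -0.04 0 0 0" --pt "0 0 -0.03 0 0 0" --pt "0 0 0 0 0 0" --pt "0 0 0 0 0 0" --pt "0 0 0 0 0 0"

```text
time_s: 15.25
tcp_pos: [0.5374, -0.169, 0.2507]
ee_rot: [-0.449, -3.107, -0.001]
ft_force: [0.0, -0.6, -0.4]
width: 0.706
```

```bash
python3 -c "
from h import *
s,P=snap('scene');cv2.imwrite('pics/g4.png',cv2.resize(s['pixels'][100:260,190:390],(750,600),interpolation=cv2.INTER_CUBIC))
q=P[130:240,200:340].reshape(-1,3);q=q[np.hypot(q[:,0]-.537,q[:,1]+.169)<.035]
m=q[(q[:,2]>.1)&(q[:,2]<.125)];print('hub top z',np.median(m[:,2]),len(m),m.mean(0))
m=q[(q[:,2]>.073)&(q[:,2]<.086)];print('disc z',np.median(m[:,2]),len(m))
print(robot.observe()['tcp_pos'],robot.observe()['width'])"
```

```text
hub top z 0.10848409568959888 144 [ 0.54143857 -0.16693109  0.10800246]
disc z 0.08051368687195459 132
[ 0.5373786  -0.16900855  0.25041062] 0.7063981139419928
```

View pics/g4.png

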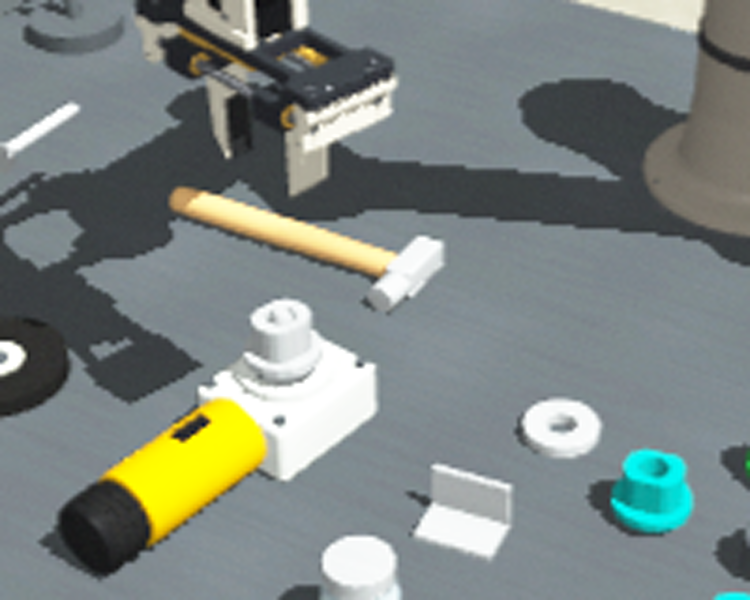

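The flange sits on the spindle at (283,340), level, and the gripper is clear above it. Hub top is at 0.108 and disc top at 0.080, which match the home heights exactly. Handing in.

```bash
python3 -c "
from h import *
print(robot.finish_job())"
```

```text
the job is handed in; nothing more can be done
None
```

I put the flange home on the grinder's drive collar, let go of it, and handed the job in. The hand-in reports no verdict.

- **Path:** I gripped the grey flange by its flats (measured opening about 36 mm), lifted it off the pipe and slipped it over the spindle without feeling contact.
- **Turning:** The tabs met the collar at the expected height. I turned it about 14° under a light push of roughly 9–12 N until the tabs dropped in. A turn of about 1.5° already sent ran after the drop; it met no resistance.
- **Seating:** The flange then lowered freely by the last few millimetres and met the collar at the home height.
- **Last checks:** The depth image puts the hub top at about 108 mm and the disc top at about 80 mm above the bench, both matching home. The last picture shows the flange level, the gripper open and clear above it, and the bystanders in view apparently where they were; I did not measure them.
- **Disagreement:** The two cameras differed by about 3 mm on the spindle position. It did not matter, because the flange slid on without side load.

The robot's clock stood at about 15 s. Wrist force readings stayed under 10 N at every check; they are taken only at the end of each move.

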